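Collapse the blue-capped display pole for packing

TASK

Two telescoping display-stand poles stand upright and drawn out on the packing bench. Collapse the one with the blue cap for packing: push its tubes straight down fully home, the thin inner tube first and then the middle tube, and let go. Leave the orange-capped pole drawn out as it is.

Things in the scene. Friction and masses are not known exactly. Their poses are not given: they have to be found in the camera images.
- blue_cap (a point): centre of the flat top of the blue cap (42 mm across, 12 mm thick) on the upright pole's inner tube; z up. Starts 262 to 312 mm above the bench; 162 mm when fully collapsed, cap resting on middle collar, that on outer collar: a hard stop. Foot 130 mm across, screwed down. A push down on the cap closes the inner tube first (it slides easier); pushing on then closes the middle one.
- blue_inner (a joint): how far the blue-capped pole's white inner tube (16 mm across) stands out of the middle tube: the gap from cap to middle collar. 0 = fully home, grows as drawn out (m), at most 0.085. Slides straight at about 3 N and stays where left.
- blue_middle (a joint): how far the steel middle tube (25 mm across; grey collar on its upper end 36 mm across, 15 mm high) stands out of the white outer tube (34 mm across; its collar 44 mm across ends 135 mm above the bench): the gap between the collars. 0 = fully home, grows as drawn out (m), at most 0.085. Slides straight at about 8 N and stays where left.
- orange_cap (a point): centre of the top of the orange cap of a second pole of the same build, also drawn out, at least 200 mm from the blue one: leave as it is. Other bystanders, lower than 175 mm and 100 mm or more from the blue pole's axis: clear water bottle beyond the poles, stack of bluish trays at the robot's left, strapped bundle of white tubes at its right.

How it is judged (in metres and radians):
On the way, in this order (a step that is already met when the one before it is completed fails the run):
1. the blue-capped pole's inner tube is home while its middle tube is still drawn out (value of joint blue_inner below 0.01 m and value of joint blue_middle above 0.025 m).
2. its middle tube is home too (value of joint each of blue_inner, blue_middle below 0.01 m), for 0.1 s.
At the end, for the whole second after the job is handed in: Both tubes of the blue-capped pole are home (each within 10 mm of its stop), and the orange cap is within 15 mm of where it was (all of step 2 and distance of orange_cap from where it was at the start of the episode below 0.015 m); the robot touches nothing.
It fails at once if the blue-capped pole's middle tube goes home before its inner tube (value of joint blue_middle below 0.025 m and value of joint blue_inner above 0.02 m).
It fails at once if the orange-capped pole is pushed in or pulled out by more than 15 mm (distance of orange_cap from where it was at the start of the episode above 0.015 m).
It also fails if it takes over 35 s, if anything falls off the work surface, if the arm or the gripper's body presses on something with over 40 N, if the wrist force passes 120 N, or if a joint passes its speed limit or range.

ROBOT

A 6-joint arm with a two-finger parallel gripper is mounted at the origin on the work surface. World frame = base frame: x ahead of the robot, y to its left, z up, the work surface at z = 0. Lengths are in m, angles in degrees, forces in N, time in s.
With the tool pointing down it reaches from about 0.35 to 0.875 m from the base axis. Payload 4.2 kg.
Tool frame: the origin (TCP) lies midway between the tips of the shut fingers; the grasp point (between the pads) lies 19 mm behind it; y points along the fingers, z is the direction in which the jaws open and shut, and the axes are right-handed (so a half turn about y gives the same grasp; the last joint's range is limited). The gripper opens to 87 mm and grips with 3 to 60 N. Pads are 19 mm wide; open, the fingers measure 117 mm over their backs; the gripper's body (75 mm by 190 mm) begins 51 mm behind the grasp point.
Start: joints at [85.405, 22.042, 0.453, 0, -68.411, -14.817], TCP at [0.208, 0.589, 0.223] pointing down, gripper open.
Joint ranges: [-179.83, 179.83], [-69.29, 118.12], [-61.27, 80.66], [-181.25, 117.63], [-171.15, -9.14], [-177.46, 177.46]. Speed limits (degrees/s): [159.86, 159.86, 180, 180, 180, 180].

INTERFACE

Orientations are given as [roll, pitch, yaw] about the fixed x, y, z axes, in that order (R = Rz(yaw) Ry(pitch) Rx(roll)).
In Python, from workcell import env gives the robot as it stands. The module is installed in compiled form; this text tells all that it offers. Calls block until the motion is done:
- env.goto(position, orientation): joint-space move of the TCP to a pose.
- env.move_straight(position, rotation=None, rate=0.15, force_limit=None): straight line of the TCP; rotation=None keeps the orientation; rate is the mean speed in m/s. With force_limit (N) it stops when the force on the tool has changed by that much, and returns True; else False.
- env.set_joints(angles): joint-space move.
- env.gripper_to(opening, grasp_force=None): opening from 0.0 (shut) to 1.0 (fully open); grasp_force is the grip in N (None keeps the last); returns when the fingers have stopped.
- env.dwell(seconds).
- env.inverse_kinematics(position, orientation): joint angles nearest the present ones, or None.
- env.read_state(): the state.
- env.grab_frame(name): name is "scene" or "top" or "wrist"; returns a dict with "image" (384x512x3 uint8, blue, green, red), "fx", "fy", "cx", "cy" (pixels), "D" ([k1, k2, p1, p2, k3] as OpenCV has them; the pictures are not rectified), "position" and "orientation" of the camera in the world. Camera axes: x right, y up, looking along -z (the intrinsics and any distortion apply to the point x, -y, -z); pixel columns grow to the right and rows downward; lengths in m; the calibration is good to about 2 mm. A picture is of the moment at which its call begins. There is no depth.
A pose or a line that the arm cannot do raises env.Unreachable and nothing moves.
- env.close_job(): hands the job in, once; it reports no verdict.
Trained networks look in a picture, given as the dict that the camera call returned (one of the last four; its "shot" number tells which), for a name from the list of things; names that differ only in an ending like _2 or _b are one class to them, and where a whole thing is asked for, a point or a joint stands for the part that bears it (a point fixed in the world has none). Each returns a list of dicts, best first, with "score" (0 to 1); they miss things now and then, are a little off and sometimes report something else, mostly with a low value. They report only what shows in the picture. A call takes as long as a camera call.
- env.search_frame(picture, thing): "xyz" ([x, y, z] in m, in world coordinates, good to about 4 mm: the middle of the surface that is visible of it).
- env.trace(picture, thing): "mask" (384x512 bool, what is visible of it).
The state is a dict: "clock": time; "joint_positions": joint angles; "qvel": joint speeds; "joint_torque": joint torques, N m; "position": TCP position; "tool_rot": TCP orientation; "force": force on the tool from outside, world axes, zero at the start; "wrist_torque": the same for the moment, N m; "opening": opening from 0.0 (shut) to 1.0 (fully open).
Only numpy, scipy, OpenCV 4.12 (cv2) and the standard library are available. Lean on these libraries where they do the work, as an engineer would, in place of code of your own. Each camera call takes 0.05 s, during which the arm holds its last target.

## Working session

There is one attempt and no reset: what is moved stays moved. The work goes in short steps, each a Python script; the robot and the scene stay as the last script left them, time stands still between calls to the robot, and variables do not carry over. Pictures are saved under pics/ and viewed, and the job is handed in when it is done.

```bash
mkdir -p pics; python3 - <<'E'
from workcell import env
import cv2
s=env.read_state();print(s)
for n in("scene","top","wrist"):
    f=env.grab_frame(n);cv2.imwrite(f"pics/{n}0.png",f["image"])
    print(n,f["position"],f["orientation"],f["fx"],f["D"])
    for t in("blue_cap","orange_cap"):
        print(t,env.search_frame(f,t))
E
```

```text
{'clock': 0.0, 'joint_positions': array([ 8.54064813e+01,  2.20888099e+01,  3.80144839e-01, -2.84390739e-02,
       -6.84089162e+01, -1.48167902e+01]), 'qvel': array([ 0.04113316, -0.01959615,  0.02201605,  0.08050413,  0.0009878 ,
        0.01944213]), 'joint_torque': array([ 2.25722238e-04, -3.90664458e+01,  1.87397200e+01,  4.21967715e+00,
        1.09456130e-02, -1.96954520e-04]), 'position': array([0.20748998, 0.58892774, 0.22148406]), 'tool_rot': array([-8.98795693e+01,  4.52602170e-03,  1.60579204e+02]), 'force': array([ 0.29724633,  0.52414548, -0.91807555]), 'wrist_torque': array([-0.02220947, -0.00869729, -0.00034287]), 'opening': 1.003476010471548}
scene [ 1.01721695 -0.13096278  0.92321957] [32.35303443  0.82165362 72.90837651] 416.9504882697543 [0.05149488 0.         0.         0.         0.        ]
blue_cap [{'xyz': [0.6103, 0.2027, 0.2881], 'score': 0.84}]
orange_cap [{'xyz': [0.6437, -0.1621, 0.2915], 'score': 0.92}, {'xyz': [0.6151, 0.1991, 0.2443], 'score': 0.67}]
top [ 0.43281989 -0.00583433  1.11941883] [  7.59669548   0.32608198 -91.40156957] 462.4377876115408 [0.00521584 0.         0.         0.         0.        ]
blue_cap [{'xyz': [0.6049, 0.2049, 0.2887], 'score': 0.75}]
orange_cap [{'xyz': [0.6386, -0.1546, 0.2896], 'score': 0.91}]
wrist [0.28104359 0.56303802 0.38528171] [ -16.78467008   -0.15047828 -109.36159634] 295.59990614117174 [0.02572218 0.         0.         0.         0.        ]
blue_cap []
orange_cap []
```

View pics/scene0.png

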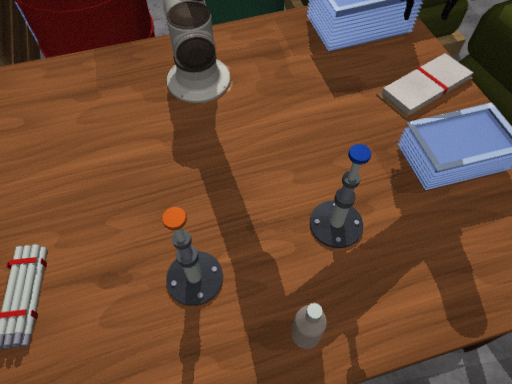

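View pics/top0.png

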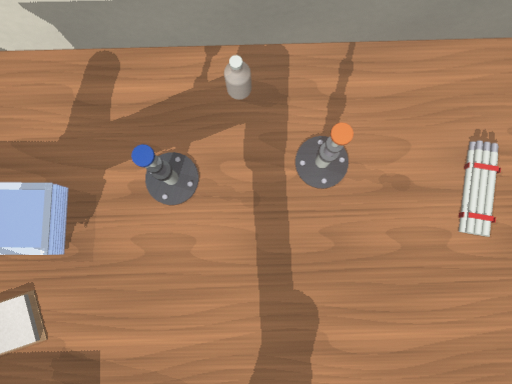

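Both views show the blue cap clearly (scene about (359,154), top about (144,156)), with the orange one well away at (174,217) and (342,133). Next I triangulate the cap centres from their masks.

```bash
cat > h.py <<'E'
import numpy as np,cv2
from scipy.spatial.transform import Rotation as Ro
from workcell import env
def ray(f,uv):
    K=np.array([[f["fx"],0,f["cx"]],[0,f["fy"],f["cy"]],[0,0,1]])
    p=cv2.undistortPoints(np.array([[uv]],float),K,np.array(f["D"],float))[0,0]
    d=Ro.from_euler('xyz',f["orientation"],degrees=True).apply([p[0],-p[1],-1])
    return np.array(f["position"]),d/np.linalg.norm(d)
def tri(rs):
    A=np.zeros((3,3));b=np.zeros(3)
    for o,d in rs:
        P=np.eye(3)-np.outer(d,d);A+=P;b+=P@o
    x=np.linalg.solve(A,b)
    return x,[np.linalg.norm((np.eye(3)-np.outer(d,d))@(x-o)) for o,d in rs]
def capcen(f,col):
    hsv=cv2.cvtColor(f["image"],cv2.COLOR_BGR2HSV)
    lo,hi=((110,180,60),(128,255,255)) if col=="blue" else ((4,180,120),(14,255,255))
    m=cv2.inRange(hsv,lo,hi)
    if col!="blue": m[:100]*=(f["cy"]<0)or 1
    n,l,st,c=cv2.connectedComponentsWithStats(m)
    return [(st[i],c[i]) for i in np.argsort(-st[:,4]) if i and st[i][4]>60]
E
python3 - <<'E'
from h import *
F={n:env.grab_frame(n) for n in("scene","top")}
for t in("blue","orange"):
    rs=[]
    for n,f in F.items():
        m=env.trace(f,t+"_cap");mm=m[0]["mask"];v,u=np.nonzero(mm);print(t,n,m[0]["score"],mm.sum(),u.mean(),v.mean(),u.min(),u.max(),v.min(),v.max())
        c=capcen(f,t); print([(s.tolist(),cc.round(1)) for s,cc in c[:3]])
        rs.append(ray(f,(u.mean(),v.mean())))
    print(t,tri(rs))
E
```

```text
blue scene 0.75 505 357.619801980198 158.72871287128712 348 370 144 180
[([349, 145, 22, 19, 321], array([359.6, 153.5]))]
blue top 0.65 460 143.23260869565217 155.9391304347826 131 156 144 167
[]
blue (array([0.60855739, 0.20633403, 0.26994082]), [np.float64(0.001260127176514303), np.float64(0.001260127176514286)])
orange scene 0.57 592 174.9408783783784 221.07263513513513 162 186 206 241
[([162, 207, 25, 21, 407], array([173.5, 216.8]))]
orange top 0.72 434 340.51382488479265 134.47926267281105 330 352 123 146
[]
orange (array([ 0.6393467 , -0.16189267,  0.27507288]), [np.float64(0.0003264007748245713), np.float64(0.0003264007748245986)])
```

```bash
python3 - <<'E'
from h import *
F={n:env.grab_frame(n) for n in("scene","top")}
im=cv2.cvtColor(F["top"]["image"],cv2.COLOR_BGR2HSV);print(im[156,144],im[133,342])
import itertools
for t,pt in(("blue",{"scene":(359,153),"top":(144,156)}),("orange",{"scene":(174,217),"top":(342,133)})):
    rs=[]
    for n,f in F.items():
        h=f["image"].astype(int);u,v=pt[n]
        m=((h[...,0]-h[...,2]>70) & (h[...,0]-h[...,1]>70)) if t=="blue" else ((h[...,2]-h[...,1]>90))
        k,l=cv2.connectedComponents(m.astype(np.uint8))
        y,x=np.nonzero(l==l[v,u]);(c,a,r)=cv2.fitEllipse(cv2.findContours((l==l[v,u]).astype(np.uint8),0,1)[0][0])
        print(t,n,len(x),x.mean(),y.mean(),c,a,r); rs.append(ray(f,(x.mean(),y.mean())))
    print(tri(rs))
    for o,d in rs: print([ (o+d*(z-o[2])/d[2]).round(4) for z in (.27,.29,.3)])
E
```

```text
[110 170 187] [ 12 162 231]
blue scene 267 359.89138576779027 152.2921348314607 (359.8944396972656, 152.31243896484375) (15.017946243286133, 20.50742530822754) 104.75468444824219
blue top 350 142.3257142857143 155.04 (142.314208984375, 155.04290771484375) (19.91533851623535, 20.561342239379883) 26.024076461791992
(array([0.60716732, 0.20534578, 0.28827277]), [np.float64(0.000711711242805343), np.float64(0.0007117112428053056)])
[array([0.5954, 0.2158, 0.27  ]), array([0.6084, 0.2052, 0.29  ]), array([0.6148, 0.1999, 0.3   ])]
[array([0.6107, 0.2093, 0.27  ]), array([0.6066, 0.2042, 0.29  ]), array([0.6045, 0.2017, 0.3   ])]
orange scene 364 173.57692307692307 216.68406593406593 (173.5931396484375, 216.6882781982422) (19.02836036682129, 22.40891456604004) 72.9501724243164
orange top 196321 255.1955012454093 191.51061272100284 (255.5, 191.5) (445.6497497558594, 616.610595703125) 90.0
(array([ 0.55624812, -0.08356286,  0.16207283]), [np.float64(0.08418924738963204), np.float64(0.08418924738963203)])
[array([ 0.627 , -0.1623,  0.27  ]), array([ 0.6389, -0.1614,  0.29  ]), array([ 0.6449, -0.1609,  0.3   ])]
[array([ 5.367e-01, -3.000e-04,  2.700e-01]), array([ 5.342e-01, -4.000e-04,  2.900e-01]), array([ 5.33e-01, -5.00e-04,  3.00e-01])]
```

Blue cap at about (0.607, 0.205, 0.288): the height is within 262–312 mm, the reach is 0.64 m, and the rays agree to 0.7 mm. With 126 mm to close in total and at most 85 mm per tube, each tube stands at least 41 mm out. So I shut the gripper and push down on the cap centre.

```bash
python3 - <<'E'
from h import *
s=env.read_state();o=[-90,0,160.58]
env.move_straight([s["position"][0],s["position"][1],0.36])
env.gripper_to(0.0,20)
env.goto([0.607,0.205,0.36],o)
s=env.read_state();print(s["clock"],s["position"],s["tool_rot"],s["force"])
print(env.move_straight([0.607,0.205,0.265],rate=0.05,force_limit=6))
s=env.read_state();print(s["clock"],s["position"],s["force"])
for n in("scene","wrist"):cv2.imwrite(f"pics/{n}1.png",env.grab_frame(n)["image"])
E
```

```text
5.4417 [0.6066727  0.20596546 0.36002235] [-9.00113735e+01 -3.41233341e-03  1.60660161e+02] [ 0.60221417 -0.09833945  0.68477303]
False
7.4917 [0.60694843 0.20495572 0.26498381] [-0.9706203   0.83950477  2.8515008 ]
```

View pics/scene1.png

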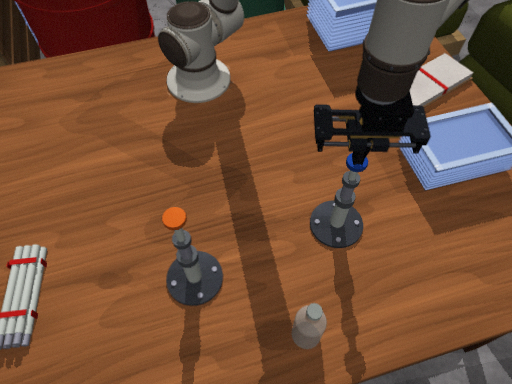

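View pics/wrist1.png

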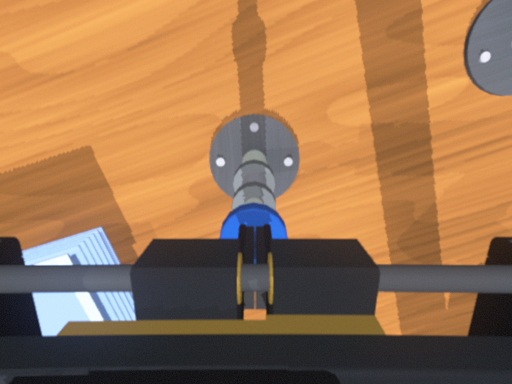

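The fingertips rest on the middle of the blue cap (scene about (357,160), wrist about (254,225)), and about 3 N shows the inner tube is sliding. I keep pushing until the hard stop.

```bash
python3 - <<'E'
from h import *
z=0.25
while z>0.154:
    hit=env.move_straight([0.607,0.205,z],rate=0.05,force_limit=25)
    s=env.read_state();print(hit,s["clock"].__round__(2),s["position"].round(4),s["force"].round(1))
    if hit: break
    z-=0.0165
for n in("scene",):cv2.imwrite(f"pics/{n}2.png",env.grab_frame(n)["image"])
E
```

```text
False 8.04 [0.6066 0.205  0.2487] [-0.1 -0.2 -0.1]
False 8.53 [0.6066 0.2049 0.2326] [ 0.1 -0.1  0.5]
False 9.01 [0.6068 0.205  0.2163] [-0.4  0.3 -0.6]
False 9.49 [0.6068 0.205  0.2009] [-2.2  0.3  4. ]
False 9.97 [0.6068 0.205  0.1841] [-1.7 -0.2  4.7]
False 10.46 [0.6068 0.205  0.1674] [-2.  -0.2  3.7]
```

View pics/scene2.png

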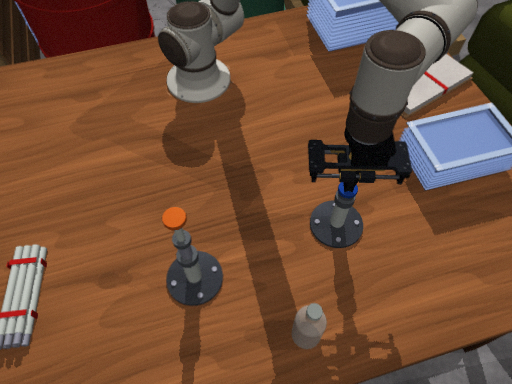

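The force step near z≈0.21 fits the inner tube reaching home first. The last 5 mm or so remain.

```bash
python3 - <<'E'
from h import *
hit=env.move_straight([0.607,0.205,0.155],rate=0.03,force_limit=22)
s=env.read_state();print(hit,s["clock"],s["position"].round(4),s["force"].round(1))
cv2.imwrite("pics/scene3.png",env.grab_frame("scene")["image"])
env.move_straight([0.607,0.205,0.36],rate=0.12)
env.goto([0.35,0.45,0.36],[-90,0,160.58])
s=env.read_state();print(s["clock"],s["position"].round(4),s["force"].round(1))
for n in("scene","top"):
    f=env.grab_frame(n);cv2.imwrite(f"pics/{n}4.png",f["image"])
    print([env.search_frame(f,t) for t in("blue_cap","orange_cap")])
    if n=="scene":
        for t in("blue","orange"): print([(s.tolist(),c.round(1)) for s,c in capcen(f,t)][:2])
    cr=f["image"][130:270,280:400] if n=="scene" else f["image"][110:220,100:210]
    cv2.imwrite(f"pics/{n}4c.png",cv2.resize(cr,None,fx=4,fy=4,interpolation=2))
E
```

```text
True 10.85 [0.607  0.205  0.1624] [-1.4  1.   4. ]
14.0333 [0.3507 0.4496 0.36  ] [ 0.1 -0.8 -0.3]
[[{'xyz': [0.6072, 0.2039, 0.1595], 'score': 0.81}], [{'xyz': [0.6445, -0.161, 0.2892], 'score': 0.8}]]
[([338, 182, 19, 17, 256], array([347.2, 189.9]))]
[([162, 207, 25, 21, 408], array([173.5, 216.7]))]
[[], [{'xyz': [0.6324, -0.1566, 0.2906], 'score': 0.9}]]
```

View pics/scene4c.png

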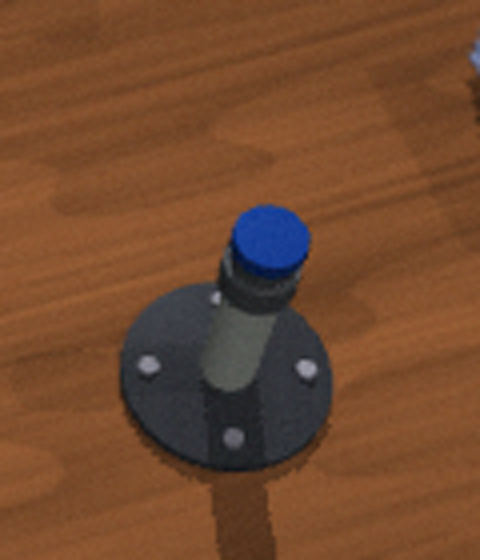

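View pics/scene4.png

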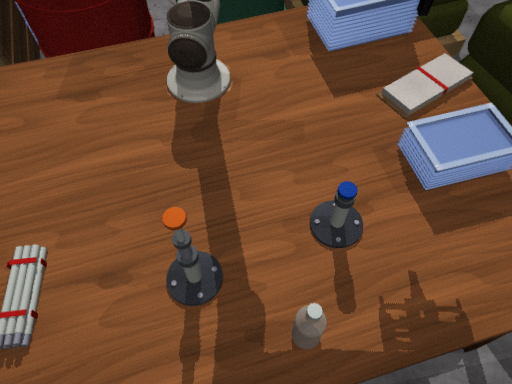

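The blue cap (347,190) now sits directly on the stacked collars, at z ≈ 0.16. The orange cap hasn't moved (173.5,216.7) and the arm is clear, so I hand in.

```bash
python3 - <<'E'
from workcell import env
env.close_job()
E
```

```text
the job is handed in; nothing more can be done
```

The blue-capped pole is fully collapsed, and I've handed the job in at about 14 s of the 35 s allowed. I pushed straight down on the centre of its cap with the shut fingers. The force step near 0.21 m suggests the inner tube went home first, though I didn't measure the two tube gaps separately during the push. I then pushed on until the hard stop and drew the arm clear.

- **Blue pole:** the push stopped on force with the fingertips at 162.4 mm, against 162 mm when fully collapsed. The close-up shows the cap resting on the stacked collars, and the detector put the cap at 159.5 mm, within its stated error.
- **Orange pole:** its cap is at the same pixel in the scene view as before (173.5, 216.7). The detector's estimates of it from the top view differ by about 6 mm, which I take as its noise.
- **Missed detections:** the detector did not find the collapsed blue cap in the final top view, so only the scene view confirms it. After the retreat the tool force read near zero.

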